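# Dress the revolving display at the crockery stall

## Task

Dress the revolving display stand: turn it one click counter-clockwise so that the side with the round emblem (A) faces you, and hang every round brass trivet by its ring there, one to a peg; then turn it one more click and hang every square trivet on the pegs of the side with the square emblem (B), one to a peg. Last, turn it a third click the same way, so that the round trivets face the buyers, and leave it resting in that click with everything still hanging; do not disturb the mug or the bowl.

Things in the scene. Friction and masses are not known exactly. Their poses are not given: they have to be found in the camera images.
- stand: fixed foot (12 mm high) of the revolving stand; origin on the table on the turning axis; its -x is the seller's side, towards the robot. On it turn a disc (radius 125 mm, top 24 mm above the table) and a square wooden column 150 mm wide, top 204 mm above the table. Neighbouring column sides A (dark round emblem) and B (dark square emblem) carry two pegs each; the other two a mirror
- turntable (a joint): column angle, growing counter-clockwise from above. Sprung detents at 0, 1.571, 3.142, 4.712; stops 0.12 beyond first and last; starts in that at 0. Facing the seller: at 0 a mirror, 1.571 side A, 3.142 side B, 4.712 the other mirror. Turning out of a detent takes up to 0.3 N m; left within 0.6 rad of a detent it springs in and stays
- knob_top (a point): centre of the top of the brass turning knob, an upright cylinder 20 mm in diameter, 42 mm high, on top of the column, 55 mm off the turning axis (top 246 mm above the table). At joint 0 it lies on the stand's -x side; it goes round with the column. Hold it from above and lead it along its circle
- peg_a1 (a point): root of peg 1 of side A, on the column face 150 mm above the table. The peg is a round steel rod, 8 mm in diameter with a round end, rising outwards at 60 degrees above level: its tip is 30 mm further out and 52 mm higher than this root. The point turns with the column: outwards is its +y. The two pegs of a side stand 84 mm apart
- peg_a2 (a point): root of peg 2 of side A, on the column face 150 mm above the table. The peg is a round steel rod, 8 mm in diameter with a round end, rising outwards at 60 degrees above level: its tip is 30 mm further out and 52 mm higher than this root. The point turns with the column: outwards is its +y. The two pegs of a side stand 84 mm apart
- peg_b1 (a point): root of peg 1 of side B, on the column face 150 mm above the table. The peg is a round steel rod, 8 mm in diameter with a round end, rising outwards at 60 degrees above level: its tip is 30 mm further out and 52 mm higher than this root. The point turns with the column: outwards is its +x. The two pegs of a side stand 84 mm apart
- peg_b2 (a point): root of peg 2 of side B, on the column face 150 mm above the table. The peg is a round steel rod, 8 mm in diameter with a round end, rising outwards at 60 degrees above level: its tip is 30 mm further out and 52 mm higher than this root. The point turns with the column: outwards is its +x. The two pegs of a side stand 84 mm apart
- round1: round cast brass trivet, 14 mm thick, about 0.14 kg, lying flat at the start. Origin: centre of the underside of its disc, 52 mm in diameter; +z up out of its face, +x towards its hanging ring (centre 48 mm from the origin along +x, 7 mm above the underside). Grasp it across the disc along y. One of the four trivets may be absent
- round1_ring (a point): centre of the hanging ring of round1: opening 26 mm across, made of round bar 10 mm thick, 46 mm outside; axes as those of the trivet, +x pointing from the plate to the ring (so +x points up when the trivet hangs)
- round2: round cast brass trivet, 14 mm thick, about 0.14 kg, lying flat at the start. Origin: centre of the underside of its disc, 52 mm in diameter; +z up out of its face, +x towards its hanging ring (centre 48 mm from the origin along +x, 7 mm above the underside). Grasp it across the disc along y. One of the four trivets may be absent
- round2_ring (a point): centre of the hanging ring of round2: opening 26 mm across, made of round bar 10 mm thick, 46 mm outside; axes as those of the trivet, +x pointing from the plate to the ring (so +x points up when the trivet hangs)
- square1: square cast brass trivet, 14 mm thick, about 0.14 kg, lying flat at the start. Origin: centre of the underside of its 50 by 50 mm plate; +z up out of its face, +x towards its hanging ring (centre 48 mm from the origin along +x, 7 mm above the underside). Grasp it across the plate along y. One of the four trivets may be absent
- square1_ring (a point): centre of the hanging ring of square1: opening 26 mm across, made of round bar 10 mm thick, 46 mm outside; axes as those of the trivet, +x pointing from the plate to the ring (so +x points up when the trivet hangs)
- square2: square cast brass trivet, 14 mm thick, about 0.14 kg, lying flat at the start. Origin: centre of the underside of its 50 by 50 mm plate; +z up out of its face, +x towards its hanging ring (centre 48 mm from the origin along +x, 7 mm above the underside). Grasp it across the plate along y. One of the four trivets may be absent
- square2_ring (a point): centre of the hanging ring of square2: opening 26 mm across, made of round bar 10 mm thick, 46 mm outside; axes as those of the trivet, +x pointing from the plate to the ring (so +x points up when the trivet hangs)
- cup: white mug, 80 mm across, 75 mm high, a bystander; origin under its centre
- bowl: blue bowl, 110 mm across, 45 mm high, a bystander; origin under its centre
There are look-alikes about, which are no part of the job. What is shaped like the square2 but green is not meant. What is shaped like the round2 but purple is not meant.

How it is judged:
By the outcome, as a careful person would: the job done as asked, in the order asked, and still so for the second after the job is handed in, with the robot touching nothing.
Of round1, round2, square1, square2 only 3 to 4 are there at a start; the rules pass over those that are not, and their reading is None.
At some moment in a run one of round1, round2, square1, square2 may be knocked a few centimetres aside while the robot is not near it.
It also fails if it takes over 210 s, if anything falls off the work surface, if the arm or the gripper's body presses on something with over 40 N, if the wrist force passes 120 N, or if a joint passes its speed limit or range.

## Robot

A 6-joint arm with a two-finger parallel gripper is mounted at the origin on the work surface. World frame = base frame: x ahead of the robot, y to its left, z up, the work surface at z = 0. Lengths are in m, angles in rad, forces in N, time in s.
With the tool pointing down it reaches from about 0.3 to 0.775 m from the base axis. Payload 14.6 kg.
Tool frame: the origin (TCP) lies between the finger pads; the fingertips stand 22 mm ahead of it and the grasp point (between the pads) lies 3 mm ahead of it; z points along the fingers, y is the line along which they close (so a half turn about z gives the same grasp; the last joint's range is limited). The gripper opens to 85 mm and grips with 20 to 120 N. Pads are 22 mm wide; open, the fingers measure 114 mm over their backs; the gripper's body (76 mm by 85 mm) begins 54 mm behind the grasp point. The pads swing forward as they close: fully open they stand 13 mm farther back than shut.
Start: joints at [-1.182, 0.3, 1.521, -0, 1.321, -0.067], TCP at [0.242, -0.494, 0.253] pointing down, gripper open.
Joint ranges: [-3.03, 3.03], [-0.79, 2.21], [0.23, 2.52], [-1.04, 4.18], [0, 3.07], [-2.55, 2.55]. Speed limits (rad/s): [2.22, 2.22, 2.57, 3.14, 3.14, 3.14].

## Interface

Orientations are given as a unit quaternion [x, y, z, w].
In Python, from workcell import manip, eyes, workorder gives the robot as it stands.
- The arm moves only by the tool servo_tool, never from a script. Its argument "steps" is a list that holds one entry, the list of rows, each a list of 7 numbers: the finger opening in mm, from 0 to 85.4, then the shift along the tool's x, y, z in mm, then the turn, a rotation vector about the tool's x, y, z in rad. In form: [[[hand, x, y, z, wx, wy, wz], ...]]. A call has 1 to 10 rows; each row is the pose to reach, as a shift and turn from the pose commanded when the call began, along the tool's axes at that moment; what a row does not reach only later rows make up. A row lasts 1/10 s, in which the tool goes at most 50 mm and 8.59 degrees, less where a joint would pass 70% of its speed; a pose out of reach is approached as far as the arm can. A call with a gripper value outside its range is refused whole. The fingers move at their own pace and stop on an object; "force" is the grip in N (left out, the last holds). Time passes only in rows, so rows that repeat a pose let the fingers close. It gives the time, the measured TCP pose, the force, the opening and the grip force at its end, in the units of the state.
- manip.read_state(): the state, without advancing time (a new reading comes with each control period).
- eyes.grab_frame(name): name is "scene" or "top"; returns the picture (480x640x3 uint8, red, green, blue); there is no depth.
- eyes.calibration(name): a dict with "intrinsics" (3x3 intrinsics, pixels), "extrinsics" (4x4, takes a point from world to camera coordinates). Camera axes: x right, y down, z forward; pixel columns grow to the right and rows downward; lengths in m; the calibration is good to about 2 mm. A picture is of the moment at which its call begins. calibration takes no time and is no camera call.
- workorder.sign_off(): hands the job in; it is judged then, once.
The state is a dict: "time_s": time; "joints": joint angles; "joint_velocities": joint speeds; "effort": joint torques, N m; "tool_pos": TCP position; "ee_rot": TCP orientation; "wrist_force": force on the tool from outside, world axes, zero at the start; "ft_torque": the same for the moment, N m; "opening": opening from 0.0 (shut) to 1.0 (fully open); "grasp_force": force on a finger pad.
Only numpy, scipy, OpenCV 4.12 (cv2) and the standard library are available. Lean on these libraries where they do the work, as an engineer would, in place of code of your own. Each camera call takes 0.05 s, during which the arm holds its last target. There are 200 camera calls.

## Working session

There is one attempt and no reset: what is moved stays moved. The work goes in short steps, Python scripts to look and compute and a tool call to move; the robot and the scene stay as the last step left them, time stands still between calls to the robot, and variables do not carry over. Pictures are saved under pics/ and viewed, at most 14 in all, crops included, and the job is handed in when it is done.

Besides the shell and the picture viewer there is one more tool, called after "Emit:" as name(argument=value, ...) on one line, values as JSON. servo_tool: Moves the arm, as the interface text tells. Its arguments: {"type":"object","properties":{"steps":{"type":"array","items":{"type":"array","items":{"type":"array","items":{"type":"number"}}}},"force":{"type":"number"}},"required":["steps"]}

```bash
mkdir -p pics
python3 - <<'E'
from workcell import manip, eyes
import cv2,numpy as np
s=manip.read_state();print(s)
for n in("scene","top"):
    cv2.imwrite(f"pics/{n}0.png",eyes.grab_frame(n)[:,:,::-1]);c=eyes.calibration(n);print(n,np.round(c["intrinsics"],1).tolist(),np.round(c["extrinsics"],4).tolist())
E
```

```text
{'time_s': 0.0, 'joints': array([-1.18160941e+00,  3.00495423e-01,  1.52159490e+00, -1.55682233e-05,
        1.32075332e+00, -6.65991968e-02]), 'joint_velocities': array([ 0.00114042,  0.00071319, -0.00022687, -0.00028219, -0.00017728,
        0.00090079]), 'effort': array([-1.17431162e-03, -5.43505740e+01, -3.61796844e+01, -1.53484393e-04,
        4.02793623e-03, -9.23464484e-06]), 'tool_pos': array([ 0.24200202, -0.493648  ,  0.25270213]), 'ee_rot': array([ 9.74143942e-01,  2.25927396e-01, -1.07894201e-04, -6.16162925e-04]), 'wrist_force': array([ 0.8722414 , -0.54812635, -0.36858921]), 'ft_torque': array([-0.0155147 , -0.03494353, -0.01894284]), 'grasp_force': 0.0, 'opening': 1.0001461405917302}
scene [[516.7, 0.0, 318.1], [0.0, 516.7, 241.0], [0.0, 0.0, 1.0]] [[-0.6592, 0.7519, -0.0057, 0.4058], [0.4862, 0.4204, -0.766, -0.1664], [-0.5736, -0.5078, -0.6428, 1.7545], [0.0, 0.0, 0.0, 1.0]]
top [[514.1, 0.0, 314.4], [0.0, 514.1, 241.6], [0.0, 0.0, 1.0]] [[0.0019, -1.0, -0.0065, -0.0051], [-0.9938, -0.0011, -0.1116, 0.6135], [0.1116, 0.0066, -0.9937, 1.2355], [0.0, 0.0, 0.0, 1.0]]
```

View pics/scene0.png

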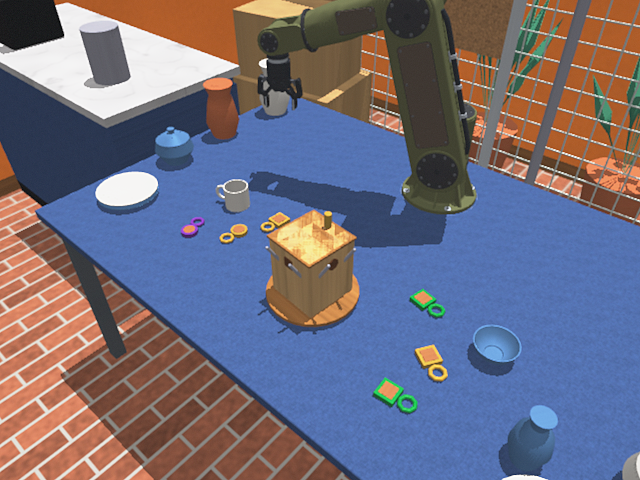

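View pics/top0.png

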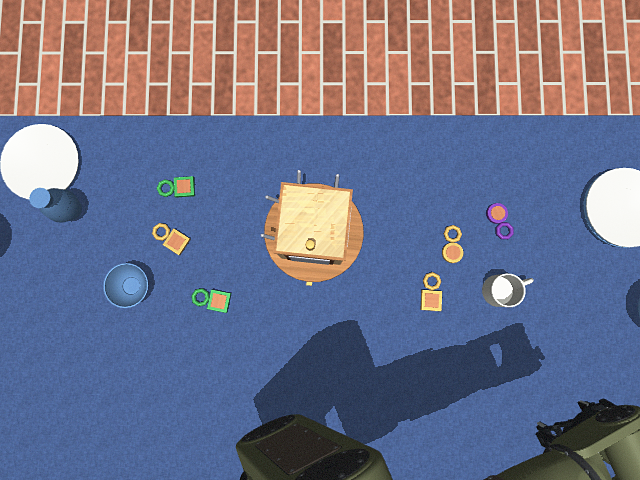

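Top view: stand at about (315,222), with the knob at (310,243). Side A pegs point left (+y) and side B pegs point up (+x). Brass trivets: square at (176,241), round at (453,252) and square at (431,299), so only one round trivet is there. The green squares and the purple round one are decoys.

```bash
cat > h.py <<'E'
from workcell import manip, eyes
import cv2,numpy as np
from scipy.spatial.transform import Rotation as R
def ray(n,uv,z):
    c=eyes.calibration(n);K=np.array(c["intrinsics"]);E=np.array(c["extrinsics"])
    d=E[:3,:3].T@np.linalg.inv(K)@[uv[0],uv[1],1];o=-E[:3,:3].T@E[:3,3]
    return o+d*(z-o[2])/d[2]
def proj(n,p):
    c=eyes.calibration(n);q=np.array(c["extrinsics"])@np.append(p,1);q=np.array(c["intrinsics"])@q[:3];return q[:2]/q[2]
def blobs(mask,amin):
    cs,h=cv2.findContours(mask,cv2.RETR_CCOMP,cv2.CHAIN_APPROX_NONE)
    out=[]
    for i,c in enumerate(cs):
        m=cv2.moments(c)
        if m["m00"]>=amin: out.append((np.array([m["m10"],m["m01"]])/m["m00"],m["m00"],h[0][i][3],c))
    return out
def trivets(img,n="top"):
    "brass frame = outer contour; its ring hole and coral plate hole are child contours"
    hsv=cv2.cvtColor(img,cv2.COLOR_RGB2HSV)
    y=cv2.inRange(hsv,(17,110,120),(32,255,255))
    res=[]
    cs,h=cv2.findContours(y,cv2.RETR_CCOMP,cv2.CHAIN_APPROX_NONE)
    for i,c in enumerate(cs):
        if h[0][i][3]>=0 or not 60<cv2.contourArea(c)<3000: continue
        kids=[cs[j] for j in range(len(cs)) if h[0][j][3]==i and cv2.contourArea(cs[j])>15]
        k=[]
        for q in kids:
            m=cv2.moments(q);k.append(((m["m10"]/m["m00"],m["m01"]/m["m00"]),m["m00"]))
        res.append((cv2.boundingRect(c),cv2.contourArea(c),k))
    return y,res
def goto(p,Rt,s=None):
    "shift mm and rotvec from the present pose, tool axes"
    s=s or manip.read_state();R0=R.from_quat(s["ee_rot"])
    d=R0.inv().apply(np.array(p)-s["tool_pos"])*1000;w=(R0.inv()*Rt).as_rotvec()
    print("shift",np.round(d,1),"turn",np.round(w,4),"rows",np.round(max(np.linalg.norm(d)/50,np.degrees(np.linalg.norm(w))/8.59),1))
def down(yaw,tilt=0):
    "tool y horizontal; tool z down, tilted by tilt toward heading yaw; tool y = left of the heading turned (x ahead -> y right)"
    h=np.array([np.cos(yaw),np.sin(yaw),0]);z=np.sin(tilt)*h+np.array([0,0,-np.cos(tilt)])
    x=np.cos(tilt)*h+np.array([0,0,np.sin(tilt)]);y=np.cross(z,x);return R.from_matrix(np.c_[x,y,z])
E
python3 - <<'E'
from h import *
img=cv2.imread("pics/top0.png")[:,:,::-1].copy()
y,res=trivets(img)
for b,a,k in res: print(b,a,[(np.round(c,1).tolist(),ar,np.round(ray("top",c,.012),4).tolist()[:2]) for c,ar in k])
hsv=cv2.cvtColor(img,cv2.COLOR_RGB2HSV)
for p in [(300,210),(340,190),(355,235),(310,270),(310,243),(300,255),(176,241),(453,252)]: print(p,hsv[p[1],p[0]])
w=cv2.inRange(hsv,(8,60,150),(30,255,255));w[:170]=0;w[:,:250]=0;w[:,380:]=0
w[hsv[:,:,1]>160]=0
cs,_=cv2.findContours(cv2.morphologyEx(w,cv2.MORPH_OPEN,np.ones((5,5))),0,2);c=max(cs,key=cv2.contourArea);
r=cv2.minAreaRect(c);bx=cv2.boxPoints(r);P=np.array([ray("top",q,.204) for q in bx]);print(bx,P.round(4),P.mean(0),[np.linalg.norm(P[i]-P[i-1]).round(4) for i in range(4)])
cv2.imwrite("pics/c.png",np.hstack([cv2.resize(img[170:300,250:380,::-1],(400,400),interpolation=0),cv2.resize(cv2.cvtColor(w,8)[170:300,250:380],(400,400),interpolation=0)]))
E
```

```text
(421, 272, 21, 39) 573.0 [([431.4, 299.8], 220.5, [0.471, -0.2945]), ([431.6, 280.7], 93.5, [0.5183, -0.2961])]
(443, 225, 20, 38) 503.0 [([452.7, 252.1], 180.0, [0.5899, -0.3504]), ([452.4, 233.6], 93.0, [0.6367, -0.3511])]
(152, 223, 38, 32) 551.0 [([175.5, 241.1], 205.0, [0.6168, 0.3457]), ([160.7, 231.4], 90.5, [0.6414, 0.384])]
(300, 210) [ 26  70 253]
(340, 190) [ 13 135 219]
(355, 235) [ 14 142 180]
(310, 270) [ 14 138 194]
(310, 243) [ 23 126 247]
(300, 255) [ 14 144 202]
(176, 241) [ 12 131 228]
(453, 252) [ 10 126 232]
[[261.91434 281.62708]
 [267.20718 181.06354]
 [364.884   186.2044 ]
 [359.59116 286.76794]] [[ 0.5089  0.1058  0.204 ]
 [ 0.7264  0.0972  0.204 ]
 [ 0.7151 -0.1144  0.204 ]
 [ 0.4984 -0.1012  0.204 ]] [ 0.61217679 -0.00316062  0.204     ] [np.float64(0.2072), np.float64(0.2177), np.float64(0.2118), np.float64(0.2171)]
```

View pics/c.png

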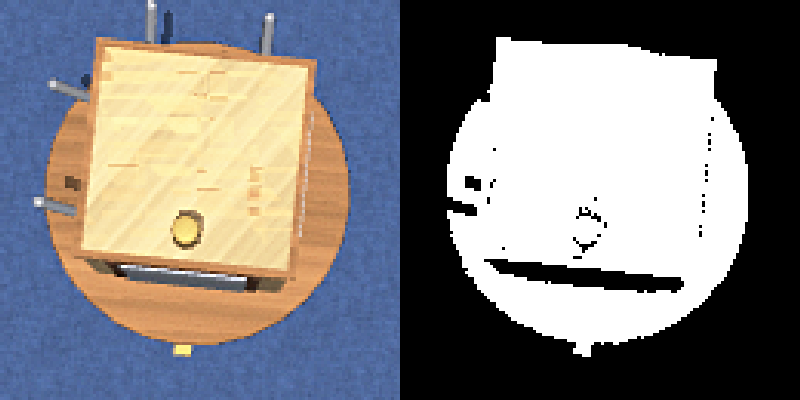

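The crop shows the column top with corners at about (97,38), (317,60), (293,278) and (79,257), and the knob top at (187,229), all in crop pixels at a scale of 3.077.

Run:
```python
from h import *
f=lambda u,v:(250+u/3.077-.3,170+v/3.077-.3)
P=np.array([ray("top",f(*q),.204) for q in [(97,38),(317,60),(294,279),(79,257)]])
print(P.round(4),[np.linalg.norm(P[i]-P[i-1]).round(4) for i in range(4)]);c=P.mean(0)
for i in range(4):
    d=P[i]-P[i-1];print(np.degrees(np.arctan2(d[1],d[0])))
k=ray("top",f(187,229),.246);d=k-c;print("c",c,"knob",k,np.linalg.norm(d[:2]),np.degrees(np.arctan2(d[1],d[0])))
m=ray("top",f(183,350),.012);print("marker",m,np.degrees(np.arctan2(*(m-c)[1::-1])))
# disc circle
img=cv2.imread("pics/top0.png");hsv=cv2.cvtColor(img,cv2.COLOR_BGR2HSV)
w=cv2.inRange(hsv,(5,40,100),(35,255,255));w[:170]=0;w[:,:250]=0;w[:,380:]=0;w[284:]=0
cs,_=cv2.findContours(w,0,1);cc=max(cs,key=cv2.contourArea)[:,0]
Q=np.array([ray("top",q,.022)[:2] for q in cc.astype(float)])
ok=(np.abs(np.linalg.norm(Q-c[:2],axis=1)-.125)<.012)&(np.array([q[1] for q in cc])>205)
A=np.c_[2*Q[ok],np.ones(ok.sum())];s=np.linalg.lstsq(A,(Q[ok]**2).sum(1),rcond=None)[0];print("disc",s[:2],np.sqrt(s[2]+s[0]**2+s[1]**2),ok.sum())
yaw=np.radians(np.degrees(np.arctan2(d[1],d[0]))+180)
# knob
goto([k[0],k[1],.31],down(np.radians(-5)))
```

```text
[[ 0.7242  0.0667  0.204 ]
 [ 0.7085 -0.088   0.204 ]
 [ 0.5543 -0.0711  0.204 ]
 [ 0.5694  0.0778  0.204 ]] [np.float64(0.1552), np.float64(0.1556), np.float64(0.1551), np.float64(0.1497)]
-4.094675351601042
-95.79222157127577
173.74697696079244
84.21832543598386
c [ 0.63908985 -0.00364993  0.204     ] knob [0.58448491 0.00238231 0.246     ] 0.05493711738606371 173.6960587411271
marker [0.51105041 0.008692   0.012     ] 174.49417323903518
disc [ 0.63879396 -0.00201331] 0.12250494322000724 201
shift [ 525.9 -294.7  -56.9] turn [-1.100e-03  2.000e-04  5.431e-01] rows 12.1
```

Emit:
servo_tool(steps=[[[85,526,-295,-57,0,0,0.56],[85,526,-295,-57,0,0,0.56],[85,526,-295,-57,0,0,0.56],[85,526,-295,-57,0,0,0.56],[85,526,-295,-57,0,0,0.56],[85,526,-295,-57,0,0,0.56],[85,526,-295,-57,0,0,0.56],[85,526,-295,-57,0,0,0.56],[85,526,-295,-57,0,0,0.56],[85,526,-295,-57,0,0,0.56]]], force=60)

```text
time_s: 1.1
tool_pos: [0.5178, -0.0935, 0.2991]
ee_rot: [0.999, -0.052, -0.0, -0.0]
wrist_force: [0.3, -0.3, 0.3]
opening: 0.997
grasp_force: 0.0
```

Run:
```python
from h import *
goto([.5845,.0025,.28],down(np.radians(-6)));print(manip.read_state()["tool_pos"])
```

```text
shift [  56.3 -102.4   19.1] turn [-0.      0.0002  0.0006] rows 2.4
[ 0.51784199 -0.09345775  0.29913392]
```

Emit:
servo_tool(steps=[[[85,56,-102,19,0,0,0],[85,56,-102,19,0,0,0],[85,56,-102,19,0,0,0],[85,56,-102,45,0,0,0],[85,56,-102,67,0,0,0],[85,56,-102,67,0,0,0],[14,56,-102,67,0,0,0],[14,56,-102,67,0,0,0],[14,56,-102,67,0,0,0],[14,56,-102,67,0,0,0]]])

```text
time_s: 2.1
tool_pos: [0.5836, -0.0, 0.2329]
ee_rot: [0.999, -0.052, 0.001, 0.0]
wrist_force: [-0.4, -0.3, -0.1]
opening: 0.324
grasp_force: 0.0
```

```bash
cat > arc.py <<'E'
from h import *
import sys
# arc rows relative to the present tool pose
C=np.array([.639,-.003]);s=manip.read_state();print(s["tool_pos"],s["opening"]*85.4,s["grasp_force"],s["wrist_force"])
R0=R.from_quat(s["ee_rot"]);p0=s["tool_pos"]
r=p0[:2]-C;print("radius",np.linalg.norm(r),"ang",np.degrees(np.arctan2(r[1],r[0])))
for a in map(float,sys.argv[1:]):
    q=R.from_euler("z",a,degrees=True)
    v=q.apply([*r,0])-[*r,0];Rt=q*R0
    print(a,np.round(R0.inv().apply(v)*1000,1).tolist(),np.round((R0.inv()*Rt).as_rotvec(),3).tolist())
E
python3 arc.py 9 18 27 36 45 54 63 72 81 92
```

```text
[ 5.83585049e-01 -4.79172098e-06  2.32877546e-01] 27.68235903431303 0.0 [-0.38085089 -0.26466374 -0.13522411]
radius 0.05549583837169309 ang 176.90614243861486
9.0 [1.1, 8.6, 0.0] [0.0, -0.0, -0.157]
18.0 [3.6, 17.0, 0.0] [0.0, -0.0, -0.314]
27.0 [7.3, 24.9, 0.0] [0.001, -0.0, -0.471]
36.0 [12.2, 32.0, 0.0] [0.001, -0.0, -0.628]
45.0 [18.2, 38.4, 0.0] [0.001, -0.0, -0.785]
54.0 [25.1, 43.7, 0.0] [0.001, -0.0, -0.942]
63.0 [32.8, 47.9, 0.0] [0.001, -0.0, -1.1]
72.0 [41.0, 50.8, 0.0] [0.002, -0.0, -1.257]
81.0 [49.5, 52.4, 0.1] [0.002, -0.0, -1.414]
92.0 [60.2, 52.5, 0.1] [0.002, -0.0, -1.606]
```

Emit:
servo_tool(steps=[[[14,0,0,0,0,0,0],[14,0,0,0,0,0,0],[14,0,0,0,0,0,0],[14,0,0,0,0,0,0]]])

```text
time_s: 2.5
tool_pos: [0.5836, 0.0002, 0.233]
ee_rot: [0.999, -0.052, 0.001, -0.0]
wrist_force: [-0.8, -0.4, 6.2]
opening: 0.218
grasp_force: 58.5
```

```bash
python3 arc.py 9 18 27 36 45 54 63 72 81 92
```

```text
[5.83583826e-01 1.64272452e-04 2.33034199e-01] 18.625731557406244 58.53238105773926 [-0.77357933 -0.38336413  6.16447132]
radius 0.0555064404429525 ang 176.73195041897654
9.0 [1.1, 8.6, 0.0] [0.0, -0.0, -0.157]
18.0 [3.5, 17.0, 0.0] [0.0, -0.0, -0.314]
27.0 [7.2, 24.9, 0.0] [0.001, -0.0, -0.471]
36.0 [12.1, 32.1, 0.0] [0.001, -0.0, -0.628]
45.0 [18.1, 38.4, 0.0] [0.001, -0.0, -0.785]
54.0 [25.0, 43.8, 0.0] [0.001, -0.0, -0.942]
63.0 [32.6, 48.0, 0.0] [0.001, -0.0, -1.1]
72.0 [40.8, 50.9, 0.0] [0.002, -0.0, -1.257]
81.0 [49.4, 52.6, 0.1] [0.002, -0.0, -1.414]
92.0 [60.0, 52.7, 0.1] [0.002, -0.0, -1.606]
```

Emit:
servo_tool(steps=[[[14,1,8.1,0,0,0,-0.148],[14,3.2,16.1,0,0,0,-0.297],[14,6.6,23.6,0,0,0,-0.445],[14,11,30.6,0,0,0,-0.593],[14,16.4,36.7,0,0,0,-0.742],[14,22.6,42.1,0,0,0,-0.89],[14,29.6,46.4,0,0,0,-1.038],[14,37.1,49.8,0,0,0,-1.187],[14,45,52,0,0,0,-1.335],[14,53.3,52.9,0,0,0,-1.484]]])

```text
time_s: 3.5
tool_pos: [0.6316, -0.0572, 0.233]
ee_rot: [0.769, 0.639, 0.001, 0.0]
wrist_force: [0.2, 10.6, 5.9]
opening: 0.219
grasp_force: 59.1
```

```bash
python3 arc.py 3 6
```

```text
[ 0.63160938 -0.05723482  0.23304398] 18.683612256049656 59.065484404563904 [ 0.2480508  10.63725205  5.87479639]
radius 0.05473607154697103 ang -97.75994526058128
3.0 [0.2, 2.9, 0.0] [0.0, 0.0, -0.052]
6.0 [0.6, 5.7, 0.0] [0.0, 0.0, -0.105]
```

Emit:
servo_tool(steps=[[[85,0,0,0,0,0,0],[85,0,0,0,0,0,0],[85,0,0,0,0,0,0],[85,0,0,-45,0,0,0],[85,0,0,-80,0,0,0],[85,0,0,-80,0,0,0]]])

```text
time_s: 4.1
tool_pos: [0.6316, -0.0582, 0.3178]
ee_rot: [0.772, 0.636, 0.003, 0.003]
wrist_force: [-0.1, 0.9, -0.1]
opening: 0.993
grasp_force: 0.0
```

```bash
cat >> h.py <<'E'
def look(name):
    img=eyes.grab_frame("top");cv2.imwrite(f"pics/{name}.png",img[:,:,::-1])
    for b,a,k in trivets(img)[1]:
        if len(k)==2:
            k.sort(key=lambda t:-t[1]);p=ray("top",k[0][0],.014);q=ray("top",k[1][0],.010);d=q-p
            print(b,"plate",p[:2].round(4),"ring",q[:2].round(4),"d",np.linalg.norm(d[:2]).round(4),"ang",np.degrees(np.arctan2(d[1],d[0])).round(1),"area",k[0][1])
E
python3 - <<'E'
from h import *
look("t1")
goto([.590,-.350,.12],down(np.radians(0)));print(manip.read_state()["tool_pos"])
E
```

```text
(421, 272, 21, 39) plate [ 0.4708 -0.2941] ring [ 0.5184 -0.2965] d 0.0477 ang -2.9 area 221.5
(443, 225, 20, 38) plate [ 0.5898 -0.3498] ring [ 0.6369 -0.3516] d 0.0472 ang -2.1 area 183.0
(152, 223, 38, 32) plate [0.6166 0.3451] ring [0.6416 0.3846] d 0.0467 ang 57.6 area 205.0
shift [-294.4   14.6  194.7] turn [ 0.0037 -0.0032  1.3782] rows 9.2
[ 0.63116494 -0.05814383  0.31464158]
```

View pics/t1.png

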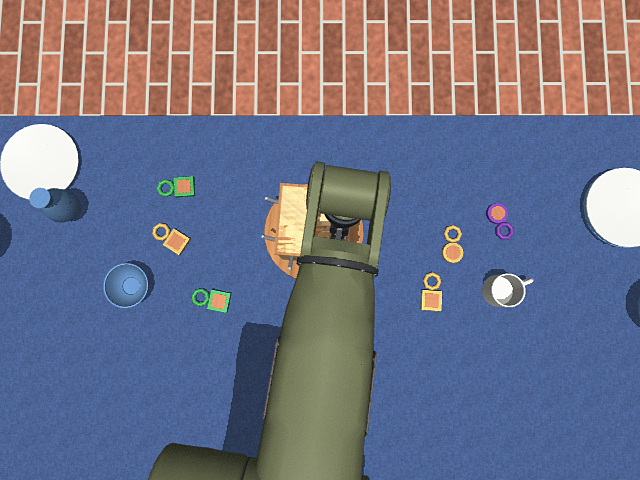

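Only three brass trivets remain in place, unmoved: the round one at (453,252) and the squares at (431,299) and (176,241). The stand has turned, with a side A peg visible at (292,265).

Emit:
servo_tool(steps=[[[85,-50,2,0,0,0,0.14],[85,-100,5,0,0,0,0.28],[85,-150,7,20,0,0,0.42],[85,-190,9,50,0,0,0.56],[85,-220,11,85,0,0,0.7],[85,-250,13,120,0,0,0.84],[85,-275,15,150,0,0,0.98],[85,-294,15,180,0,0,1.12],[85,-294,15,195,0,0,1.27],[85,-294,15,195,0,0,1.41]]])

```text
time_s: 5.15
tool_pos: [0.5878, -0.3492, 0.1123]
ee_rot: [1.0, -0.019, -0.003, -0.002]
wrist_force: [-0.5, 0.1, 0.1]
opening: 0.995
grasp_force: 0.0
```

Run:
```python
from h import *
look("t2")
goto([.5898,-.3498,.024],down(np.radians(-2)));print(manip.read_state()["tool_pos"])
```

```text
(152, 223, 38, 32) plate [0.6168 0.345 ] ring [0.6416 0.3846] d 0.0468 ang 57.9 area 205.5
shift [ 1.7  0.8 90. ] turn [-0.0024  0.004  -0.0118] rows 1.8
[ 0.58849884 -0.34919972  0.11396367]
```

Emit:
servo_tool(steps=[[[85,1,0.6,30,0,0,0],[85,1.3,0.6,60,0,0.003,0],[85,1.3,0.6,85,0,0.004,0],[85,1.3,0.6,90,0,0.004,0],[45,1.3,0.6,90,0,0.004,0],[45,1.3,0.6,90,0,0.004,0],[45,1.3,0.6,90,0,0.004,0],[45,1.3,0.6,90,0,0.004,0],[45,1.3,0.6,90,0,0.004,0],[45,1.3,0.6,90,0,0.004,0]]])

```text
time_s: 6.2
tool_pos: [0.592, -0.3507, 0.0296]
ee_rot: [1.0, -0.015, 0.003, 0.001]
wrist_force: [-1.6, 2.0, 6.8]
opening: 0.566
grasp_force: 60.6
```

Emit:
servo_tool(steps=[[[45,0,0,-50,0,0,0],[45,0,0,-100,0,0,0],[45,0,0,-150,0,0,0],[45,0,0,-200,0,0,0],[45,0,0,-200,0,0,0]]])

```text
time_s: 6.7
tool_pos: [0.5919, -0.3511, 0.2372]
ee_rot: [1.0, -0.015, 0.008, 0.004]
wrist_force: [-0.4, -1.0, -0.7]
opening: 0.566
grasp_force: 62.0
```

```bash
cat > hang.py <<'E'
from h import *
import sys
C=np.array([.639,-.003]);yaw=np.radians(-6);h=np.array([np.cos(yaw),np.sin(yaw),0]);l=np.array([-h[1],h[0],0])
def tgt(side,s,tilt,off,up=0):
    "TCP pose with ring centre on the peg axis at s along it (+off mm along the plate away from the ring)"
    root=np.array([*C,.150])-.075*h+side*.042*l
    ring=root+s/1000*(-.5*h+np.array([0,0,.866]))
    Rt=down(yaw,np.radians(tilt));x=Rt.as_matrix()[:,0];z=Rt.as_matrix()[:,2]
    # ring centre lies at x*48, and DZ along tool z, of the TCP
    return ring-x*(.048+off/1000)-z*DZ+np.array([0,0,up/1000]),Rt
DZ=.017
if __name__=="__main__":
    s=manip.read_state();print(s["tool_pos"],s["opening"]*85.4,s["grasp_force"],s["wrist_force"])
    side=int(sys.argv[1])
    for a in sys.argv[2:]:
        v=list(map(float,a.split(",")));p,Rt=tgt(side,*v);print(a,p.round(4),end=" ");goto(p,Rt,s)
E
python3 hang.py 1 90,45,0 62,45,3 30,45,5
```

```text
[ 0.59189061 -0.35110511  0.23716472] 48.33992649516527 61.976637840270996 [-0.4253874  -1.04481796 -0.67539717]
90,45,0 [0.4783 0.0561 0.206 ] shift [-126.1 -403.9   26.1] turn [-0.0228  0.7687  0.0737] rows 8.5
62,45,3 [0.4902 0.0549 0.1797] shift [-114.7 -403.2   52.6] turn [-0.0228  0.7687  0.0737] rows 8.4
30,45,5 [0.5047 0.0534 0.1505] shift [-100.6 -402.3   82. ] turn [-0.0228  0.7687  0.0737] rows 8.5
```

```bash
sed -i 's/^DZ=.*/DZ=.0226/; s/(.048+off/(.046+off/' hang.py
python3 - <<'E'
from hang import *
goto([.42,.05,.28],down(yaw,np.radians(45)))
E
```

```text
shift [-183.  -395.5  -48.8] turn [-0.0228  0.7687  0.0737] rows 8.8
```

Emit:
servo_tool(steps=[[[45,-45,0,-10,0,0,0],[45,-90,-20,-20,-0.002,0.08,0.007],[45,-120,-60,-30,-0.005,0.16,0.015],[45,-150,-100,-35,-0.007,0.25,0.022],[45,-170,-145,-40,-0.01,0.34,0.03],[45,-183,-192,-45,-0.013,0.43,0.04],[45,-183,-242,-49,-0.015,0.52,0.05],[45,-183,-292,-49,-0.018,0.61,0.06],[45,-183,-342,-49,-0.02,0.7,0.07],[45,-183,-392,-49,-0.023,0.769,0.074]]])

```text
time_s: 7.7
tool_pos: [0.4177, 0.0128, 0.2752]
ee_rot: [0.931, -0.051, 0.36, 0.02]
wrist_force: [1.8, -1.2, -0.9]
opening: 0.562
grasp_force: 62.2
```

Emit:
servo_tool(steps=[[[45,0,0,0,0,0,0],[45,0,0,0,0,0,0]]])

```text
time_s: 7.9
tool_pos: [0.4183, 0.0112, 0.2747]
ee_rot: [0.933, -0.05, 0.357, 0.021]
wrist_force: [0.4, -0.1, -1.9]
opening: 0.563
grasp_force: 62.2
```

```bash
python3 hang.py 1 90,45,0 60,45,3 30,45,5; python3 -c "
from h import *
for n in ('scene',): cv2.imwrite('pics/s3.png',cv2.resize(eyes.grab_frame(n)[150:350,200:440,::-1],None,fx=3,fy=3))"
```

```text
[0.41829733 0.01121268 0.27467857] 48.06091743570038 62.2228217124939 [ 0.42481009 -0.05258834 -1.90673415]
90,45,0 [0.4758 0.0564 0.2114] shift [ -3.3 -51.3  81.9] turn [ 0.0045  0.0539 -0.0004] rows 1.9
60,45,3 [0.4886 0.055  0.1833] shift [-12.4 -51.4 111.4] turn [ 0.0045  0.0539 -0.0004] rows 2.5
30,45,5 [0.5021 0.0536 0.1559] shift [-20.6 -51.5 140.9] turn [ 0.0045  0.0539 -0.0004] rows 3.0
```

View pics/s3.png

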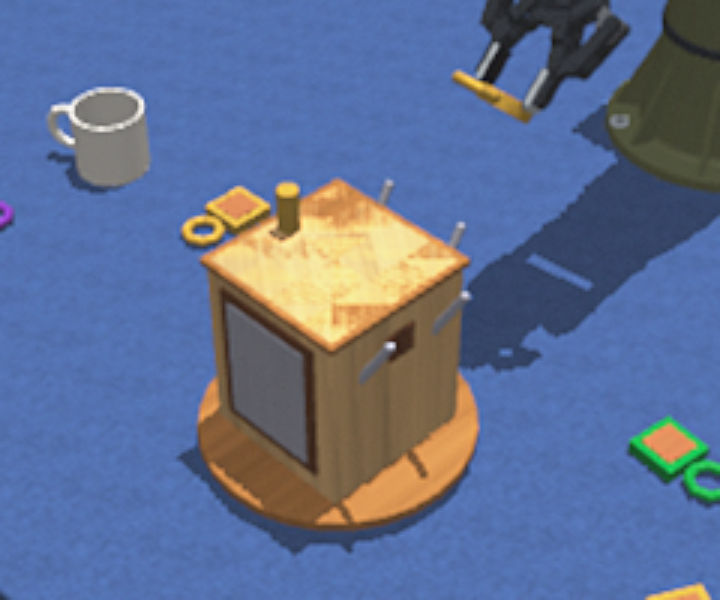

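The crop shows the stand in its click: square-emblem side B on +y, and the two side A pegs facing the robot, tips at crop (388,183) and (460,228). The round trivet is held with its ring toward the stand.

Emit:
servo_tool(steps=[[[45,0,-30,0,0,0.02,0],[45,0,-51,0,0.004,0.054,0],[45,0,-51,30,0.004,0.054,0],[45,-3,-51,60,0.004,0.054,0],[45,-3,-51,82,0.004,0.054,0],[45,-3,-51,82,0.004,0.054,0],[45,-3,-51,82,0.004,0.054,0]]])

```text
time_s: 8.65
tool_pos: [0.4764, 0.0541, 0.2112]
ee_rot: [0.923, -0.051, 0.381, 0.021]
wrist_force: [0.1, 0.3, -0.3]
opening: 0.56
grasp_force: 62.4
```

```bash
python3 hang.py 1 90,45,0 60,45,3 30,45,5; python3 -c "
from hang import *
root=lambda s:np.array([*C,.150])-.075*h+s*.042*l
for s in (1,-1): print((proj('scene',root(s)-.03*h+[0,0,.052])-[200,150])*3)
im=eyes.grab_frame('scene')[170:250,310:410,::-1]
cv2.imwrite('pics/s4.png',cv2.resize(im,None,fx=6,fy=6))
st=manip.read_state();M=R.from_quat(st['ee_rot']).as_matrix();print((proj('scene',st['tool_pos']+M[:,0]*.046+M[:,2]*.0226)-[310,170])*6)
print((proj('scene',root(1)-.03*h+[0,0,.052])-[310,170])*6)"
```

```text
[0.47637692 0.05408006 0.21117752] 47.81833113207241 62.362600564956665 [ 0.05546597  0.3030823  -0.31505001]
90,45,0 [0.4758 0.0564 0.2114] shift [-0.4 -2.2 -0.7] turn [ 0.0043  0.0014 -0.0041] rows 0.0
60,45,3 [0.4886 0.055  0.1833] shift [-11.2  -2.3  28.3] turn [ 0.0043  0.0014 -0.0041] rows 0.6
30,45,5 [0.5021 0.0536 0.1559] shift [-20.9  -2.4  57.2] turn [ 0.0043  0.0014 -0.0041] rows 1.2
[458.41773054 227.19754006]
[388.6325686  183.17258446]
[279.65390684 267.3889409 ]
[256.83546107 334.39508011]
```

View pics/s4.png

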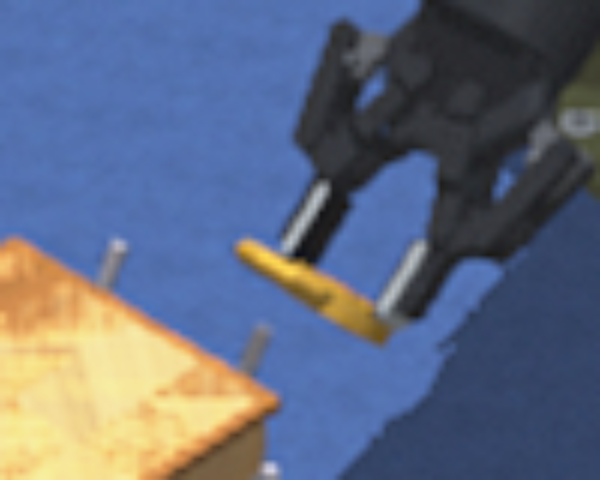

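The picture shows the ring edge-on above the peg tip (261,330), with its centre at about (272,266) against (280,267) predicted. It is lined up.

Emit:
servo_tool(steps=[[[45,-4,-2,9,0.004,0,-0.004],[45,-8,-2,20,0.004,0,-0.004],[45,-12,-2,29,0.004,0,-0.004],[45,-15,-2,38,0.004,0,-0.004],[45,-18,-2,48,0.004,0,-0.004],[45,-21,-2,57,0.004,0,-0.004],[45,-21,-2,57,0.004,0,-0.004],[45,-21,-2,57,0.004,0,-0.004]]])

```text
time_s: 9.5
tool_pos: [0.5029, 0.0496, 0.1639]
ee_rot: [0.925, -0.046, 0.377, 0.016]
wrist_force: [-0.7, 0.2, -0.7]
opening: 0.561
grasp_force: 62.3
```

```bash
python3 hang.py 1 30,45,5 20,60,5; python3 -c "
from hang import *
im=eyes.grab_frame('scene')[170:250,310:410,::-1]
cv2.imwrite('pics/s5.png',cv2.resize(im,None,fx=6,fy=6))"
```

```text
[0.50294117 0.04957225 0.16386515] 47.918703081818634 62.33382225036621 [-0.73107735  0.24040647 -0.65931406]
30,45,5 [0.5021 0.0536 0.1559] shift [-6.4 -3.9  4.9] turn [-0.0097  0.0122  0.0018] rows 0.2
20,60,5 [0.514  0.0524 0.1345] shift [-12.9  -3.7  28.6] turn [-0.0098  0.274   0.0005] rows 1.8
```

View pics/s5.png

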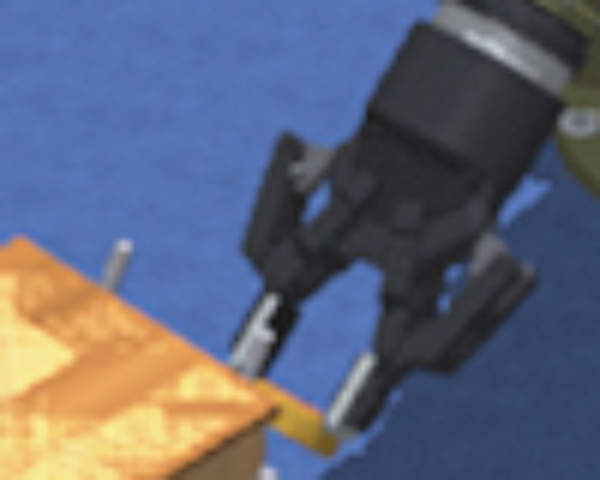

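Emit:
servo_tool(steps=[[[45,-4,-3.5,5,-0.01,0.05,0],[45,-6,-3.5,10,-0.01,0.1,0],[45,-8,-3.5,16,-0.01,0.16,0],[45,-10,-3.5,22,-0.01,0.22,0],[45,-13,-3.5,28,-0.01,0.274,0],[45,-13,-3.5,28,-0.01,0.274,0],[45,-13,-3.5,28,-0.01,0.274,0]]])

```text
time_s: 10.25
tool_pos: [0.5055, 0.0062, 0.2372]
ee_rot: [0.882, -0.037, 0.471, 0.009]
wrist_force: [-0.3, 0.4, 0.3]
opening: 0.523
grasp_force: 0.0
```

```bash
python3 hang.py 1 20,60,5; python3 -c "
from hang import *
im=eyes.grab_frame('top')[210:290,250:350,::-1]
cv2.imwrite('pics/s6.png',cv2.resize(im,None,fx=6,fy=6))"
```

```text
[0.50546298 0.00624922 0.23719026] 44.68912556157092 0.0 [-0.31597486  0.44422148  0.3098038 ]
20,60,5 [0.514  0.0524 0.1345] shift [-83.1 -44.7  62. ] turn [-0.0368  0.0675  0.0011] rows 2.3
```

```bash
python3 -c "
from hang import *
s=manip.read_state();print(s['joints'].round(3),s['time_s'],s['joint_velocities'].round(3),s['effort'].round(1))
a=eyes.grab_frame('scene')[140:340,230:430,::-1];b=eyes.grab_frame('top')[180:380,230:430,::-1]
cv2.imwrite('pics/s7.png',np.hstack([cv2.resize(a,(400,400)),cv2.resize(b,(400,400))]))"
```

```text
[-6.000e-02 -7.000e-02  2.232e+00 -9.600e-01  1.000e-03  2.554e+00] 10.3 [ 0.009  0.03   0.001  0.007  0.002 -0.   ] [ -0.1 -27.2 -31.9   0.   -1.4  -0. ]
```

View pics/s7.png

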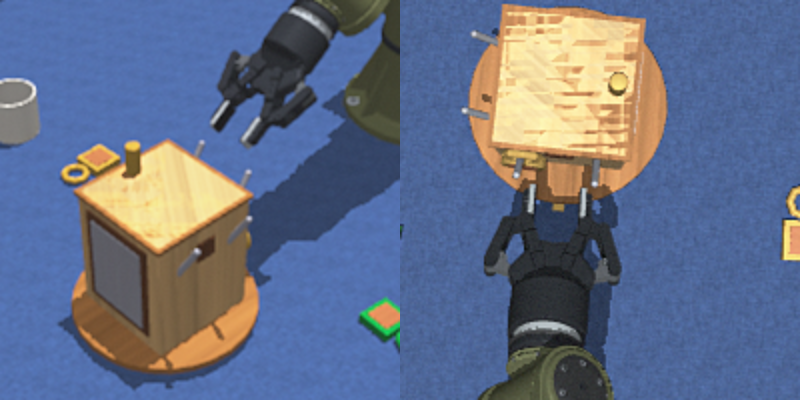

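The round trivet hangs on the A peg at crop (522,158), against the face. The arm had gone singular (joint 5 at 0), so I am backing out carefully.

Emit:
servo_tool(steps=[[[85,0,0,-10,0,0,0],[85,0,0,-20,0,-0.03,0],[85,0,0,-30,0,-0.08,0],[85,0,0,-40,0,-0.15,0],[85,0,0,-50,0,-0.22,0],[85,0,0,-50,0,-0.22,0]]])

```text
time_s: 11.0
tool_pos: [0.4641, 0.0098, 0.2658]
ee_rot: [0.929, -0.036, 0.369, 0.003]
wrist_force: [0.3, -0.3, -0.1]
opening: 0.996
grasp_force: 0.0
```

```bash
python3 -c "
from hang import *
s=manip.read_state();print(s['joints'].round(3),s['time_s'],s['tool_pos'].round(3))
goto([.45,-.02,.34],down(yaw,np.radians(20)))"
```

```text
[-0.062 -0.21   2.171  0.023  0.425  1.57 ] 11.0 [0.464 0.01  0.266]
shift [ 42.6  29.2 -62.7] turn [-0.0357 -0.4057  0.0188] rows 2.7
```

Emit:
servo_tool(steps=[[[85,20,15,-40,-0.01,-0.14,0.005],[85,42,29,-63,-0.02,-0.27,0.01],[85,42,29,-63,-0.036,-0.406,0.019],[85,42,29,-63,-0.036,-0.406,0.019]]])

```text
time_s: 11.4
tool_pos: [0.4508, -0.0219, 0.3396]
ee_rot: [0.983, -0.055, 0.174, 0.012]
wrist_force: [-0.2, 0.4, -0.7]
opening: 0.997
grasp_force: 0.0
```

```bash
python3 -c "
from hang import *
s=manip.read_state();print(s['joints'].round(3),s['time_s'],s['tool_pos'].round(3))
goto([.6333,-.0577,.31],down(yaw,0))
print(down(yaw,0).inv().apply([0,0,-.078]))"
```

```text
[-1.300e-01 -1.580e-01  1.843e+00  1.000e-03  1.106e+00  1.552e+00] 11.4 [ 0.451 -0.022  0.34 ]
shift [163.8  14.9  91.7] turn [ 0.0066 -0.3516 -0.0067] rows 3.8
[0.    0.    0.078]
```

Emit:
servo_tool(steps=[[[85,50,5,20,0,-0.12,0],[85,95,9,45,0,-0.24,0],[85,135,13,70,0.006,-0.351,-0.007],[85,164,15,92,0.006,-0.351,-0.007],[85,164,15,92,0.006,-0.351,-0.007],[85,164,15,92,0.006,-0.351,-0.007]]])

```text
time_s: 12.0
tool_pos: [0.6337, -0.0562, 0.3032]
ee_rot: [0.999, -0.051, -0.002, 0.0]
wrist_force: [-0.2, 0.8, 0.4]
opening: 0.998
grasp_force: 0.0
```

```bash
python3 -c "
from hang import *
s=manip.read_state();print(s['joints'].round(3),s['time_s'],s['tool_pos'].round(3))
goto([.6333,-.0577,.232],down(yaw,0))"
```

```text
[-1.460e-01  4.710e-01  1.172e+00 -1.000e-03  1.502e+00  1.528e+00] 12.0 [ 0.634 -0.056  0.303]
shift [-0.   1.5 71.2] turn [0.0005 0.0033 0.0018] rows 1.4
```

Emit:
servo_tool(steps=[[[85,0,1.5,30,0,0,0],[85,0,1.5,60,0,0,0],[85,0,1.5,71,0,0,0],[14,0,1.5,71,0,0,0],[14,0,1.5,71,0,0,0],[14,0,1.5,71,0,0,0],[14,0,1.5,71,0,0,0],[14,0,1.5,71,0,0,0],[14,0,1.5,71,0,0,0],[14,0,1.5,71,0,0,0]]])

```text
time_s: 13.0
tool_pos: [0.6322, -0.0572, 0.2382]
ee_rot: [0.999, -0.05, 0.001, -0.001]
wrist_force: [-1.2, -2.9, 6.9]
opening: 0.216
grasp_force: 58.8
```

```bash
python3 arc.py 5 10 15 20 25 30 35 40 45 50
```

```text
[ 0.63223601 -0.05717179  0.23816713] 18.46105071112404 58.78192484378815 [-1.23515046 -2.85250057  6.89668659]
radius 0.05459243420637538 ang -97.1172234085687
5.0 [4.8, -0.1, 0.0] [0.0, -0.0, -0.087]
10.0 [9.5, -0.6, 0.0] [0.0, -0.0, -0.175]
15.0 [14.2, -1.5, 0.0] [0.0, -0.0, -0.262]
20.0 [18.7, -2.8, 0.0] [0.001, -0.001, -0.349]
25.0 [23.2, -4.6, 0.1] [0.001, -0.001, -0.436]
30.0 [27.5, -6.7, 0.1] [0.001, -0.001, -0.524]
35.0 [31.5, -9.1, 0.1] [0.001, -0.001, -0.611]
40.0 [35.4, -11.9, 0.1] [0.001, -0.001, -0.698]
45.0 [39.0, -15.1, 0.1] [0.001, -0.001, -0.785]
50.0 [42.3, -18.5, 0.1] [0.002, -0.002, -0.873]
```

Emit:
servo_tool(steps=[[[14,4.8,-0.1,0,0,0,-0.087],[14,9.5,-0.6,0,0,0,-0.175],[14,14.2,-1.5,0,0,0,-0.262],[14,18.7,-2.8,0,0,0,-0.349],[14,23.2,-4.6,0,0,0,-0.436],[14,27.5,-6.7,0,0,0,-0.524],[14,31.5,-9.1,0,0,0,-0.611],[14,35.4,-11.9,0,0,0,-0.698],[14,39,-15.1,0,0,0,-0.785],[14,42.3,-18.5,0,0,0,-0.873]]])

```text
time_s: 14.0
tool_pos: [0.6764, -0.0425, 0.2382]
ee_rot: [0.926, 0.379, 0.002, -0.001]
wrist_force: [-0.8, 0.9, 5.8]
opening: 0.214
grasp_force: 59.0
```

```bash
python3 arc.py 4.5 9 13.5 18 22.5 27 31.5 36 40.5 42
```

```text
[ 0.67639271 -0.0425187   0.23822512] 18.24715897942111 59.00588393211365 [-0.75554243  0.94565245  5.78102911]
radius 0.05440534859271683 ang -46.58337021361329
4.5 [4.3, -0.1, 0.0] [0.0, -0.0, -0.079]
9.0 [8.5, -0.5, 0.0] [0.001, -0.0, -0.157]
13.5 [12.7, -1.3, 0.0] [0.001, -0.0, -0.236]
18.0 [16.9, -2.3, 0.1] [0.001, -0.0, -0.314]
22.5 [20.9, -3.8, 0.1] [0.001, -0.0, -0.393]
27.0 [24.8, -5.5, 0.1] [0.002, -0.0, -0.471]
31.5 [28.6, -7.5, 0.1] [0.002, -0.0, -0.55]
36.0 [32.2, -9.8, 0.1] [0.002, -0.0, -0.628]
40.5 [35.6, -12.4, 0.1] [0.002, -0.0, -0.707]
42.0 [36.7, -13.3, 0.1] [0.002, -0.0, -0.733]
```

Target is -6°, so 40.5° more.

Emit:
servo_tool(steps=[[[14,4.3,-0.1,0,0,0,-0.079],[14,8.5,-0.5,0,0,0,-0.157],[14,12.7,-1.3,0,0,0,-0.236],[14,16.9,-2.3,0,0,0,-0.314],[14,20.9,-3.8,0,0,0,-0.393],[14,24.8,-5.5,0,0,0,-0.471],[14,28.6,-7.5,0,0,0,-0.55],[14,32.2,-9.8,0,0,0,-0.628],[14,35.6,-12.4,0,0,0,-0.707],[14,35.6,-12.4,0,0,0,-0.707]]])

```text
time_s: 15.0
tool_pos: [0.6933, -0.0082, 0.2382]
ee_rot: [0.738, 0.675, 0.002, -0.0]
wrist_force: [3.6, -0.3, 5.7]
opening: 0.213
grasp_force: 59.1
```

Emit:
servo_tool(steps=[[[85,0,0,0,0,0,0],[85,0,0,0,0,0,0],[85,0,0,0,0,0,0],[85,0,0,-40,0,0,0],[85,0,0,-80,0,0,0],[85,0,0,-100,0,0,0]]])

```text
time_s: 15.6
tool_pos: [0.6928, -0.0091, 0.3411]
ee_rot: [0.739, 0.674, 0.002, 0.001]
wrist_force: [0.1, -0.3, 0.4]
opening: 0.997
grasp_force: 0.0
```

Run:
```python
from h import *
s=manip.read_state();print(s['joints'].round(3),s['time_s'],s['tool_pos'].round(4))
look("t8")
goto([.4708,-.2941,.12],down(np.radians(-2.5)))
a=eyes.grab_frame('scene')[140:340,230:430,::-1];b=cv2.imread("pics/t8.png")[150:350,250:450]
cv2.imwrite('pics/s8.png',np.hstack([cv2.resize(a,(400,400)),cv2.resize(b,(400,400))]))
```

```text
[-0.067  0.606  0.887  0.003  1.644  0.025] 15.6 [ 0.6928 -0.0091  0.3411]
(421, 272, 21, 39) plate [ 0.4709 -0.2941] ring [ 0.5184 -0.2965] d 0.0475 ang -3.0 area 219.5
(152, 223, 38, 32) plate [0.6166 0.3451] ring [0.6416 0.3846] d 0.0467 ang 57.6 area 205.0
shift [-304.7 -196.9  221.2] turn [ 0.0034 -0.0078  1.523 ] rows 10.2
```

View pics/s8.png

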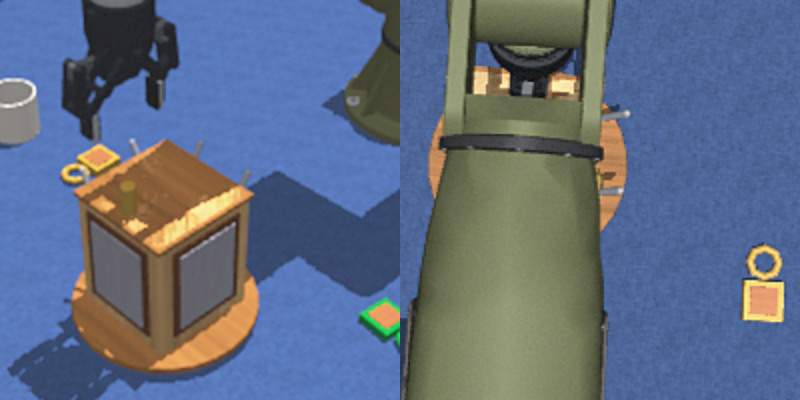

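Side B (two pegs) now faces the robot, with mirrors on the other two sides. The round trivet still hangs near crop (600,180). Next is the right square.

Emit:
servo_tool(steps=[[[85,-40,-26,0,0,0,0.14],[85,-80,-52,0,0,0,0.28],[85,-120,-78,0,0,0,0.42],[85,-160,-104,10,0,0,0.56],[85,-200,-130,30,0,0,0.7],[85,-235,-150,60,0,0,0.84],[85,-265,-170,95,0,0,0.98],[85,-290,-190,135,0,0,1.12],[85,-305,-197,175,0,0,1.27],[85,-305,-197,210,0,0,1.41]]])

```text
time_s: 16.7
tool_pos: [0.4665, -0.2954, 0.1232]
ee_rot: [1.0, 0.03, -0.001, -0.002]
wrist_force: [0.2, -0.2, 0.2]
opening: 0.997
grasp_force: 0.0
```

Emit:
servo_tool(steps=[[[85,0,0,10,0,0,0.11],[85,0,0,10,0,0,0.11],[85,0,0,10,0,0,0.11]]])

```text
time_s: 17.0
tool_pos: [0.4689, -0.2942, 0.1163]
ee_rot: [1.0, -0.018, -0.0, -0.001]
wrist_force: [-1.0, 0.2, 0.5]
opening: 0.993
grasp_force: 0.0
```

Run:
```python
from h import *
look("t9")
goto([.4709,-.2941,.026],down(np.radians(-3)));print(manip.read_state()["tool_pos"])
```

```text
(152, 223, 38, 32) plate [0.6165 0.3449] ring [0.6416 0.3846] d 0.0469 ang 57.7 area 205.5
shift [ 1.6 -0.1 90.9] turn [-0.0023 -0.0008  0.0157] rows 1.8
[ 0.46918864 -0.29431399  0.11686876]
```

Emit:
servo_tool(steps=[[[85,1,0,30,0,0,0.008],[85,1,0,60,0,0,0.016],[85,1,0,85,0,0,0.016],[85,1,0,91,0,0,0.016],[40,1,0,91,0,0,0.016],[40,1,0,91,0,0,0.016],[40,1,0,91,0,0,0.016],[40,1,0,91,0,0,0.016],[40,1,0,91,0,0,0.016],[40,1,0,91,0,0,0.016]]])

```text
time_s: 18.05
tool_pos: [0.4708, -0.2946, 0.0274]
ee_rot: [1.0, -0.028, 0.001, -0.001]
wrist_force: [-1.2, 1.9, 7.9]
opening: 0.559
grasp_force: 61.4
```

Emit:
servo_tool(steps=[[[40,0,0,-50,0,0,0],[40,0,0,-100,0,0,0],[40,0,0,-150,0,0,0],[40,0,0,-200,0,0,0],[40,0,0,-240,0,0,0],[40,0,0,-240,0,0,0]]])

```text
time_s: 18.65
tool_pos: [0.471, -0.2955, 0.2725]
ee_rot: [1.0, -0.028, 0.005, 0.002]
wrist_force: [0.0, -0.4, -1.1]
opening: 0.561
grasp_force: 63.2
```

Run:
```python
from hang import *
s=manip.read_state();print(s['joints'].round(3),s['time_s'],s['tool_pos'].round(4),s['grasp_force'])
goto([.42,-.045,.30],down(yaw,np.radians(30)))
```

```text
[-0.627  0.294  1.483  0.002  1.354  0.999] 18.65 [ 0.471  -0.2955  0.2725] 63.22780251502991
shift [ -64.5 -247.2  -28.9] turn [-0.0099  0.5139  0.049 ] rows 5.1
```

Emit:
servo_tool(steps=[[[40,-30,-10,-10,0,0.05,0.005],[40,-60,-40,-20,-0.001,0.1,0.01],[40,-64,-85,-29,-0.003,0.2,0.018],[40,-64,-130,-29,-0.005,0.3,0.027],[40,-64,-175,-29,-0.007,0.4,0.036],[40,-64,-220,-29,-0.009,0.48,0.045],[40,-64,-247,-29,-0.01,0.514,0.049],[40,-64,-247,-29,-0.01,0.514,0.049],[40,-64,-247,-29,-0.01,0.514,0.049]]])

```text
time_s: 19.55
tool_pos: [0.4196, -0.0442, 0.2951]
ee_rot: [0.966, -0.051, 0.254, 0.011]
wrist_force: [-0.3, -0.5, -0.6]
opening: 0.559
grasp_force: 63.2
```

```bash
sed -i 's/^DZ=.*/DZ=.0204/; s/(.046+off/(.048+off/' hang.py; python3 hang.py -1 85,30,0 60,30,2 40,30,5 30,30,7;  python3 -c "
from h import *
print(manip.read_state()['joints'].round(3))"
```

```text
[ 0.41956043 -0.04422829  0.29507863] 47.762177607233475 63.203086853027344 [-0.33174839 -0.5204238  -0.60736189]
85,30,0 [ 0.4663 -0.0271  0.2173] shift [  0.6 -21.5  89.8] turn [-0.0052  0.0095 -0.0013] rows 1.8
60,30,2 [ 0.477  -0.0282  0.1946] shift [ -1.2 -21.3 114.8] turn [-0.0052  0.0095 -0.0013] rows 2.3
40,30,5 [ 0.4843 -0.029   0.1758] shift [ -4.  -21.2 134.9] turn [-0.0052  0.0095 -0.0013] rows 2.7
30,30,7 [ 0.4876 -0.0293  0.1661] shift [ -5.9 -21.2 144.9] turn [-0.0052  0.0095 -0.0013] rows 2.9
[-0.226 -0.279  2.075  0.087  0.837  1.408]
```

Emit:
servo_tool(steps=[[[40,0,-21,0,-0.005,0.01,0],[40,0,-21,30,-0.005,0.01,0],[40,0,-21,60,-0.005,0.01,0],[40,0,-21,90,-0.005,0.01,0],[40,0,-21,90,-0.005,0.01,0],[40,0,-21,90,-0.005,0.01,0]]])

```text
time_s: 20.15
tool_pos: [0.4659, -0.0288, 0.2167]
ee_rot: [0.965, -0.053, 0.258, 0.014]
wrist_force: [0.3, 0.5, -1.6]
opening: 0.557
grasp_force: 63.2
```

```bash
python3 hang.py -1 85,30,0 60,30,2 40,30,5 30,30,7;  python3 -c "
from hang import *
st=manip.read_state();print(st['joints'].round(3))
root=lambda s:np.array([*C,.150])-.075*h+s*.042*l
im=eyes.grab_frame('scene')[170:250,300:400,::-1]
cv2.imwrite('pics/s10.png',cv2.resize(im,None,fx=6,fy=6))
M=R.from_quat(st['ee_rot']).as_matrix();print((proj('scene',st['tool_pos']+M[:,0]*.048+M[:,2]*.0204)-[300,170])*6)
print((proj('scene',root(-1)-.03*h+[0,0,.052])-[300,170])*6)"
```

```text
[ 0.46593574 -0.02880682  0.21667133] 47.6059706268327 63.189135789871216 [ 0.30231074  0.50701112 -1.56823813]
85,30,0 [ 0.4663 -0.0271  0.2173] shift [ 0.4 -1.8 -0.5] turn [ 0.0011  0.0013 -0.0042] rows 0.0
60,30,2 [ 0.477  -0.0282  0.1946] shift [-1.5 -1.8 24.5] turn [ 0.0011  0.0013 -0.0042] rows 0.5
40,30,5 [ 0.4843 -0.029   0.1758] shift [-4.5 -1.8 44.6] turn [ 0.0011  0.0013 -0.0042] rows 0.9
30,30,7 [ 0.4876 -0.0293  0.1661] shift [-6.5 -1.8 54.6] turn [ 0.0011  0.0013 -0.0042] rows 1.1
[-0.151 -0.069  2.098  0.039  0.591  1.503]
[195.76307839 193.13204101]
[177.2651372  246.34516892]
```

View pics/s10.png

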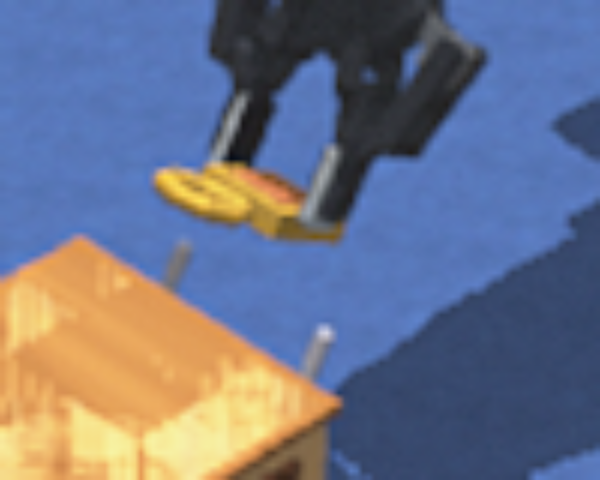

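The ring is centred at about (203,193), in line with the peg whose tip is at (183,243). Lowering.

Emit:
servo_tool(steps=[[[40,0,-1.8,10,0,0,0],[40,-1,-1.8,20,0,0,0],[40,-2,-1.8,28,0,0,0],[40,-3,-1.8,36,0,0,0],[40,-5,-1.8,45,0,0,0],[40,-6.5,-1.8,54,0,0,0],[40,-6.5,-1.8,54,0,0,0],[40,-6.5,-1.8,54,0,0,0]]])

```text
time_s: 21.0
tool_pos: [0.4875, -0.0284, 0.1665]
ee_rot: [0.965, -0.052, 0.258, 0.013]
wrist_force: [0.2, 0.0, -1.0]
opening: 0.558
grasp_force: 63.2
```

```bash
python3 hang.py -1 30,30,7 26,38,7;  python3 -c "
from hang import *
st=manip.read_state();print(st['joints'].round(3))
im=eyes.grab_frame('scene')[170:250,300:400,::-1]
cv2.imwrite('pics/s11.png',cv2.resize(im,None,fx=6,fy=6))"
```

```text
[ 0.48753868 -0.02836746  0.16652832] 47.61740603661611 63.17052483558655 [ 0.1866023   0.03747482 -1.00099727]
30,30,7 [ 0.4876 -0.0293  0.1661] shift [-0.1  0.9  0.4] turn [ 0.0004  0.0001 -0.0031] rows 0.0
26,38,7 [ 0.4915 -0.0297  0.1547] shift [-2.4  0.9 12.3] turn [ 0.0006  0.1398 -0.0031] rows 0.9
[-0.141  0.066  2.101  0.041  0.452  1.505]
```

View pics/s11.png

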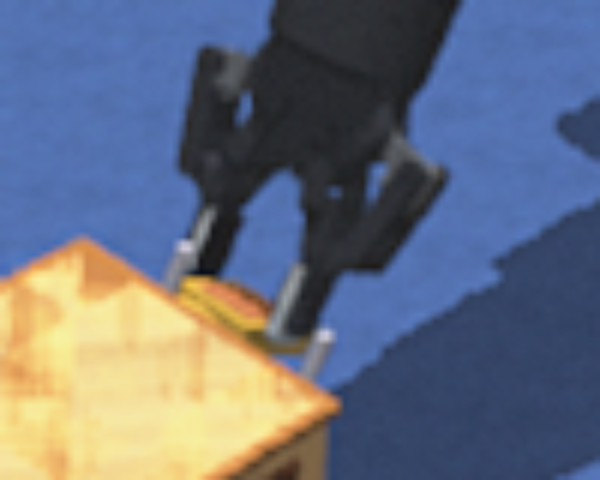

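The ring is threaded well down on the peg (tip at (183,245) inside the ring). Releasing.

Emit:
servo_tool(steps=[[[70,0,0,0,0,0,0],[70,0,0,0,0,0,0],[70,0,0,0,0,0,0],[70,0,0,0,0,0,0],[70,-5,0,-20,0,0,0],[70,-5,0,-50,0,0,0],[85,-5,0,-90,0,0,0],[85,-5,0,-130,0,0,0],[85,0,0,-160,0,-0.1,0],[85,0,0,-160,0,-0.2,0]]])

```text
time_s: 22.05
tool_pos: [0.4076, -0.0199, 0.3099]
ee_rot: [0.985, -0.053, 0.163, 0.008]
wrist_force: [0.1, -0.3, -0.4]
opening: 0.997
grasp_force: 0.0
```

```bash
python3 -c "
from hang import *
look('t12');s=manip.read_state();print(s['joints'].round(3),s['tool_pos'].round(3))
a=eyes.grab_frame('scene')[140:340,230:430,::-1];b=cv2.imread('pics/t12.png')[170:320,240:390]
cv2.imwrite('pics/s12.png',np.hstack([cv2.resize(a,(400,400)),cv2.resize(b,(400,400))]))
goto([.45,.20,.32],down(np.radians(57.7)))"
```

```text
(152, 223, 38, 32) plate [0.6166 0.3451] ring [0.6416 0.3846] d 0.0467 ang 57.6 area 205.0
[-0.146 -0.232  1.969  0.014  1.085  1.528] [ 0.408 -0.02   0.308]
shift [  20.8 -223.3   -7.2] turn [ 0.1799 -0.2908 -1.1048] rows 7.7
```

View pics/s12.png

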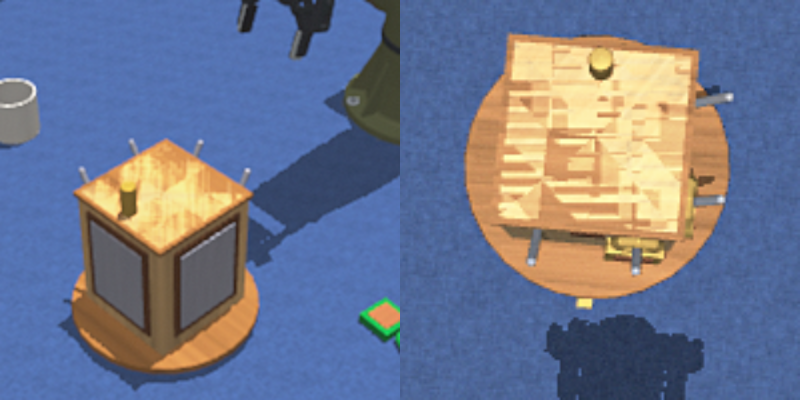

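Seen from above, the square hangs on the right B peg (636,248) and the round on its A peg (690,200). Next is the left square.

Emit:
servo_tool(steps=[[[85,3,-28,-1,0.02,-0.04,-0.138],[85,6,-56,-2,0.04,-0.08,-0.276],[85,9,-84,-3,0.07,-0.11,-0.414],[85,12,-112,-4,0.09,-0.15,-0.552],[85,15,-140,-5,0.11,-0.18,-0.69],[85,18,-168,-6,0.14,-0.22,-0.83],[85,21,-196,-7,0.16,-0.25,-0.97],[85,21,-223,-7,0.18,-0.29,-1.105],[85,21,-223,-7,0.18,-0.29,-1.105],[85,21,-223,-7,0.18,-0.29,-1.105]]])

```text
time_s: 23.15
tool_pos: [0.4493, 0.2, 0.3175]
ee_rot: [0.876, 0.483, 0.0, -0.0]
wrist_force: [1.1, -0.1, 1.0]
opening: 0.997
grasp_force: 0.0
```

```bash
python3 -c "
from hang import *
s=manip.read_state();print(s['joints'].round(3),s['tool_pos'].round(3))
goto([.6166,.3451,.12],down(np.radians(57.6)))"
```

```text
[3.440e-01 1.250e-01 1.584e+00 1.000e-03 1.433e+00 9.080e-01] [0.449 0.2   0.317]
shift [212.   63.9 197.6] turn [-0.0003 -0.0006  0.0017] rows 5.9
```

Emit:
servo_tool(steps=[[[85,35,10,30,0,0,0],[85,70,21,60,0,0,0],[85,105,32,90,0,0,0],[85,140,42,125,0,0,0],[85,175,53,160,0,0,0],[85,212,64,190,0,0,0],[85,212,64,197,0,0,0],[85,212,64,197,0,0,0]]])

```text
time_s: 23.95
tool_pos: [0.6163, 0.3437, 0.1193]
ee_rot: [0.876, 0.482, -0.001, -0.0]
wrist_force: [-0.1, -0.3, 0.2]
opening: 0.994
grasp_force: 0.0
```

```bash
python3 -c "
from hang import *
look('t13');s=manip.read_state();print(s['joints'].round(3),s['tool_pos'].round(3))
goto([.6166,.3451,.026],down(np.radians(57.6)))"
```

```text
[4.570e-01 7.660e-01 1.130e+00 1.000e-03 1.244e+00 1.022e+00] [0.617 0.344 0.122]
shift [ 0.9 -0.7 96.2] turn [-0.0001 -0.0008  0.0004] rows 1.9
```

Emit:
servo_tool(steps=[[[85,1,0,35,0,0,0],[85,1,-0.5,65,0,0,0],[85,1,-0.5,88,0,0,0],[85,1,-0.5,95,0,0,0],[40,1,-0.5,95,0,0,0],[40,1,-0.5,95,0,0,0],[40,1,-0.5,95,0,0,0],[40,1,-0.5,95,0,0,0],[40,1,-0.5,95,0,0,0],[40,1,-0.5,95,0,0,0]]])

```text
time_s: 25.0
tool_pos: [0.618, 0.3465, 0.0302]
ee_rot: [0.876, 0.483, 0.002, -0.0]
wrist_force: [-1.3, -1.9, 10.9]
opening: 0.555
grasp_force: 60.2
```

Emit:
servo_tool(steps=[[[40,0,0,-50,0,0,0],[40,0,0,-100,0,0,0],[40,0,0,-150,0,0,0],[40,0,0,-200,0,0,0],[40,0,0,-240,0,0,0],[40,0,0,-240,0,0,0]]])

```text
time_s: 25.6
tool_pos: [0.6179, 0.3465, 0.2759]
ee_rot: [0.876, 0.483, 0.006, 0.0]
wrist_force: [0.6, 1.1, -1.7]
opening: 0.555
grasp_force: 62.2
```

```bash
python3 -c "
from hang import *
s=manip.read_state();print(s['joints'].round(3),s['tool_pos'].round(4),s['grasp_force'])
goto([.44,.22,.30],down(np.radians(20)));goto([.41,.055,.30],down(yaw,np.radians(30)))"
```

```text
[0.459 0.657 0.953 0.    1.519 1.023] [0.6179 0.3465 0.2759] 62.19779133796692
shift [-201.6  -82.7  -26.9] turn [ 0.0023 -0.0128  0.6583] rows 4.4
shift [-357.1  -19.9  -28.2] turn [-0.2913  0.4546  1.0847] rows 8.1
```

Emit:
servo_tool(steps=[[[40,-40,-16,-5,0,0,0.13],[40,-80,-33,-10,0,0,0.26],[40,-120,-50,-15,0,0,0.39],[40,-160,-66,-20,0,0,0.52],[40,-201,-83,-27,0,-0.012,0.658],[40,-201,-83,-27,0,-0.012,0.658]]])

```text
time_s: 26.2
tool_pos: [0.4365, 0.2185, 0.2956]
ee_rot: [0.985, 0.171, -0.004, 0.003]
wrist_force: [0.5, -0.1, -1.0]
opening: 0.551
grasp_force: 62.2
```

```bash
sed -i 's/^DZ=.*/DZ=.0232/; s/(.048+off/(.046+off/' hang.py; python3 -c "
from hang import *
goto([.41,.055,.30],down(yaw,np.radians(30)))"
```

```text
shift [-80.1 145.   -3.2] turn [-0.1122  0.5228  0.44  ] rows 4.6
```

Emit:
servo_tool(steps=[[[40,-14,25,-1,-0.02,0.09,0.075],[40,-28,50,-1,-0.04,0.18,0.15],[40,-42,75,-2,-0.06,0.27,0.225],[40,-56,100,-2,-0.075,0.36,0.3],[40,-70,125,-3,-0.095,0.45,0.375],[40,-80,145,-3,-0.112,0.523,0.44],[40,-80,145,-3,-0.112,0.523,0.44],[40,-80,145,-3,-0.112,0.523,0.44]]])

```text
time_s: 27.0
tool_pos: [0.4139, 0.0568, 0.2987]
ee_rot: [0.965, -0.048, 0.258, 0.013]
wrist_force: [1.1, 0.4, -1.4]
opening: 0.554
grasp_force: 62.2
```

```bash
python3 hang.py 1 85,30,0 60,30,2 30,30,7;  python3 -c "
from h import *
print(manip.read_state()['joints'].round(3))"
```

```text
[0.41394309 0.05678606 0.29869557] 47.34203620872768 62.2387433052063 [ 1.0710211   0.44249087 -1.36187445]
85,30,0 [0.4754 0.0564 0.2207] shift [14.1 -5.7 98.1] turn [-0.0025  0.0014  0.0055] rows 2.0
60,30,2 [0.4861 0.0553 0.1981] shift [ 12.1  -5.7 123.1] turn [-0.0025  0.0014  0.0055] rows 2.5
30,30,7 [0.4967 0.0542 0.1696] shift [  7.2  -5.6 153.1] turn [-0.0025  0.0014  0.0055] rows 3.1
[ 0.102 -0.285  2.074 -0.134  0.845  1.834]
```

Emit:
servo_tool(steps=[[[40,5,-5.7,25,0,0,0.005],[40,10,-5.7,50,0,0,0.005],[40,14,-5.7,75,0,0,0.005],[40,14,-5.7,98,0,0,0.005],[40,14,-5.7,98,0,0,0.005],[40,14,-5.7,98,0,0,0.005]]])

```text
time_s: 27.6
tool_pos: [0.4752, 0.0569, 0.2204]
ee_rot: [0.965, -0.05, 0.257, 0.012]
wrist_force: [0.1, -0.5, -0.9]
opening: 0.553
grasp_force: 62.5
```

```bash
python3 hang.py 1 85,30,0 60,30,2 40,30,5 30,30,7;  python3 -c "
from hang import *
st=manip.read_state();print(st['joints'].round(3))
root=lambda s:np.array([*C,.150])-.075*h+s*.042*l
im=eyes.grab_frame('scene')[170:250,310:410,::-1]
cv2.imwrite('pics/s14.png',cv2.resize(im,None,fx=6,fy=6))
M=R.from_quat(st['ee_rot']).as_matrix();print((proj('scene',st['tool_pos']+M[:,0]*.046+M[:,2]*.0232)-[310,170])*6)
print((proj('scene',root(1)-.03*h+[0,0,.052])-[310,170])*6)"
```

```text
[0.47524107 0.05691406 0.22035738] 47.23712079492486 62.4577796459198 [ 0.08303032 -0.53496672 -0.89096151]
85,30,0 [0.4754 0.0564 0.2207] shift [ 0.3  0.5 -0.2] turn [-0.0026  0.0031  0.0011] rows 0.0
60,30,2 [0.4861 0.0553 0.1981] shift [-1.6  0.5 24.8] turn [-0.0026  0.0031  0.0011] rows 0.5
40,30,5 [0.4934 0.0545 0.1792] shift [-4.5  0.6 44.8] turn [-0.0026  0.0031  0.0011] rows 0.9
30,30,7 [0.4967 0.0542 0.1696] shift [-6.5  0.6 54.8] turn [-0.0026  0.0031  0.0011] rows 1.1
[ 0.085 -0.037  2.058 -0.159  0.614  1.866]
[281.17907021 281.97926782]
[256.83546107 334.39508011]
```

View pics/s14.png

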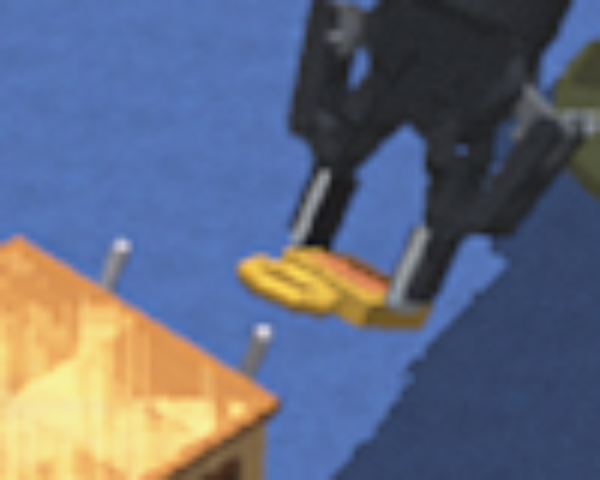

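The ring centre at about (288,282) lies on the extension of the peg (tip at (261,331)). Lowering and releasing as before; that was the last picture I may view, so from here I check by masks.

Emit:
servo_tool(steps=[[[40,0,0.5,10,0,0,0],[40,-1,0.5,20,0,0,0],[40,-2,0.5,28,0,0,0],[40,-3,0.5,36,0,0,0],[40,-5,0.5,45,0,0,0],[40,-6.5,0.5,54,0,0,0],[40,-6.5,0.5,54,0,0,0],[40,-6.5,0.5,54,0,0,0]]])

```text
time_s: 28.45
tool_pos: [0.4963, 0.0538, 0.17]
ee_rot: [0.965, -0.05, 0.257, 0.012]
wrist_force: [0.4, 0.7, -0.6]
opening: 0.549
grasp_force: 62.5
```

```bash
python3 hang.py 1 30,30,7;  python3 -c "
from hang import *
st=manip.read_state();print(st['joints'].round(3),st['ft_torque'].round(2))
im=eyes.grab_frame('scene')
y=trivets(im)[0][170:250,310:410]
v,u=np.nonzero(y); hs=cv2.cvtColor(im,cv2.COLOR_RGB2HSV)[170:250,310:410]
o=cv2.inRange(hs,(5,100,180),(14,255,255));
# peg tip pixels: bright grey near the predicted tip (42.8,55.7)
g=cv2.inRange(hs,(0,0,150),(180,50,255));print(np.argwhere(g[48:64,34:52])[:,::-1].tolist())"
```

```text
[0.49627674 0.05375339 0.16995833] 46.915606790690525 62.45721101760864 [ 0.38044802  0.70721624 -0.62021858]
30,30,7 [0.4967 0.0542 0.1696] shift [ 0.1 -0.5  0.5] turn [-0.0022  0.0022 -0.0001] rows 0.0
[ 0.073  0.091  2.063 -0.187  0.48   1.892] [ 0.06  0.35 -0.  ]
[[13, 0], [12, 1], [12, 2], [11, 3], [11, 4], [9, 6], [10, 6], [9, 7], [10, 7], [9, 8], [10, 8], [8, 9], [7, 10], [8, 10], [7, 11], [7, 12], [5, 13], [6, 13], [7, 13]]
```

Emit:
servo_tool(steps=[[[70,0,0,0,0,0,0],[70,0,0,0,0,0,0],[70,0,0,0,0,0,0],[70,0,0,0,0,0,0],[70,-5,0,-20,0,0,0],[70,-5,0,-50,0,0,0],[85,-5,0,-90,0,0,0],[85,-5,0,-130,0,0,0],[85,0,0,-160,0,-0.1,0],[85,0,0,-160,0,-0.2,0]]])

```text
time_s: 29.5
tool_pos: [0.4165, 0.0623, 0.3136]
ee_rot: [0.985, -0.051, 0.162, 0.006]
wrist_force: [0.2, 1.2, -0.5]
opening: 0.996
grasp_force: 0.0
```

```bash
cat > chk.py <<'E'
from hang import *
# brass pixels just outside the column faces in the top view, as world positions at z~.12
im=eyes.grab_frame('top');cv2.imwrite('pics/chk.png',im[:,:,::-1])
hs=cv2.cvtColor(im,cv2.COLOR_RGB2HSV);m=cv2.inRange(hs,(18,130,60),(32,255,255))
n,lab,st,ce=cv2.connectedComponentsWithStats(m)
for i in range(1,n):
    if st[i,4]>12:
        p=ray('top',ce[i],.13);d=p[:2]-C;print(np.round(ce[i],1),st[i,4],"out",np.round(-d@h[:2]*1000),"left",np.round(d@l[:2]*1000))
E
python3 chk.py; python3 -c "
from hang import *
s=manip.read_state();print(s['joints'].round(3),s['tool_pos'].round(3));goto([.52,-.02,.36],down(yaw))"
```

```text
[314.9 193.5] 63 out -75.0 left 5.0
[348.3 247.7] 64 out 42.0 left -84.0
[292.3 258.5] 112 out 80.0 left 40.0
[327.8 261.8] 113 out 79.0 left -41.0
[ 0.091 -0.194  1.93  -0.064  1.093  1.786] [0.417 0.062 0.312]
shift [120.1  70.8 -11.5] turn [-0.0037 -0.3179  0.0011] rows 2.8
```

All three hang: squares at ±40 mm on B and the round on A. Now the third click, knob at about (0.694, -0.009).

Emit:
servo_tool(steps=[[[85,40,24,-8,0,-0.11,0],[85,80,48,-12,0,-0.22,0],[85,120,71,-12,0,-0.318,0],[85,120,71,-12,0,-0.318,0],[85,120,71,-12,0,-0.318,0]]])

```text
time_s: 30.05
tool_pos: [0.5198, -0.021, 0.3558]
ee_rot: [0.999, -0.053, 0.001, -0.001]
wrist_force: [-0.5, 0.3, 0.2]
opening: 0.997
grasp_force: 0.0
```

```bash
python3 -c "
from hang import *
s=manip.read_state();print(s['joints'].round(3),s['tool_pos'].round(3));goto([.6937,-.0087,.31],down(yaw))"
```

```text
[-0.112  0.173  1.441  0.002  1.525  1.565] [ 0.52  -0.021  0.356]
shift [171.6 -30.5  46.2] turn [-0.0015 -0.0019 -0.0006] rows 3.6
```

Emit:
servo_tool(steps=[[[85,45,-8,10,0,0,0],[85,90,-16,22,0,0,0],[85,135,-24,35,0,0,0],[85,171,-30,46,0,0,0],[85,171,-30,46,0,0,0],[85,171,-30,46,0,0,0]]])

```text
time_s: 30.65
tool_pos: [0.6918, -0.0073, 0.3123]
ee_rot: [0.999, -0.051, 0.002, -0.001]
wrist_force: [-0.5, 0.2, 0.1]
opening: 0.994
grasp_force: 0.0
```

```bash
python3 -c "
from hang import *
s=manip.read_state();print(s['joints'].round(3),s['tool_pos'].round(4));goto([.6937,-.0087,.233],down(yaw))"
```

```text
[-0.064  0.607  0.95   0.002  1.581  1.61 ] [ 0.6918 -0.0073  0.3123]
shift [ 1.7  1.3 79.3] turn [-0.0017 -0.0037  0.0018] rows 1.6
```

Emit:
servo_tool(steps=[[[85,1.5,1.3,35,0,0,0],[85,1.5,1.3,65,0,0,0],[85,1.5,1.3,77,0,0,0],[14,1.5,1.3,77,0,0,0],[14,1.5,1.3,77,0,0,0],[14,1.5,1.3,77,0,0,0],[14,1.5,1.3,77,0,0,0],[14,1.5,1.3,77,0,0,0],[14,1.5,1.3,77,0,0,0],[14,1.5,1.3,77,0,0,0]]])

```text
time_s: 31.65
tool_pos: [0.6944, -0.0092, 0.2374]
ee_rot: [0.999, -0.052, 0.003, -0.001]
wrist_force: [-1.2, 1.3, 5.7]
opening: 0.218
grasp_force: 58.5
```

```bash
python3 arc.py 5 10 15 20 25 30 35 40 45 50
```

```text
[ 0.69435679 -0.00924594  0.23735541] 18.60661866242918 58.52301299571991 [-1.19684559  1.25690689  5.74224108]
radius 0.05570804031844231 ang -6.437492645900436
5.0 [-0.2, -4.9, 0.0] [0.001, -0.0, -0.087]
10.0 [-0.8, -9.7, 0.0] [0.001, -0.0, -0.175]
15.0 [-1.8, -14.4, 0.0] [0.002, -0.001, -0.262]
20.0 [-3.2, -19.1, 0.0] [0.002, -0.001, -0.349]
25.0 [-5.0, -23.6, 0.0] [0.003, -0.001, -0.436]
30.0 [-7.2, -27.9, 0.0] [0.003, -0.001, -0.524]
35.0 [-9.8, -32.0, 0.0] [0.004, -0.001, -0.611]
40.0 [-12.7, -35.9, 0.0] [0.004, -0.002, -0.698]
45.0 [-16.0, -39.5, -0.0] [0.005, -0.002, -0.785]
50.0 [-19.5, -42.8, -0.0] [0.005, -0.002, -0.873]
```

Emit:
servo_tool(steps=[[[14,-0.2,-4.9,0,0,0,-0.087],[14,-0.8,-9.7,0,0,0,-0.175],[14,-1.8,-14.4,0,0,0,-0.262],[14,-3.2,-19.1,0,0,0,-0.349],[14,-5,-23.6,0,0,0,-0.436],[14,-7.2,-27.9,0,0,0,-0.524],[14,-9.8,-32,0,0,0,-0.611],[14,-12.7,-35.9,0,0,0,-0.698],[14,-16,-39.5,0,0,0,-0.785],[14,-19.5,-42.8,0,0,0,-0.873]]])

```text
time_s: 32.65
tool_pos: [0.6795, 0.0359, 0.2373]
ee_rot: [0.926, 0.377, 0.004, 0.0]
wrist_force: [0.3, 4.5, 6.0]
opening: 0.217
grasp_force: 58.7
```

```bash
python3 arc.py 4.5 9 13.5 18 22.5 27 31.5 36 40 42
```

```text
[0.67949991 0.03589839 0.23733839] 18.541595865995806 58.71053159236908 [0.26927508 4.45677274 5.96675625]
radius 0.05615449835712537 ang 43.84445597258163
4.5 [-0.1, -4.4, -0.0] [0.001, 0.0, -0.079]
9.0 [-0.6, -8.8, -0.0] [0.001, 0.0, -0.157]
13.5 [-1.4, -13.1, -0.0] [0.002, 0.001, -0.236]
18.0 [-2.6, -17.4, -0.1] [0.002, 0.001, -0.314]
22.5 [-4.1, -21.5, -0.1] [0.003, 0.001, -0.393]
27.0 [-5.9, -25.5, -0.1] [0.003, 0.001, -0.471]
31.5 [-8.0, -29.4, -0.1] [0.004, 0.002, -0.55]
36.0 [-10.5, -33.1, -0.2] [0.004, 0.002, -0.628]
40.0 [-12.9, -36.2, -0.2] [0.005, 0.002, -0.698]
42.0 [-14.1, -37.7, -0.2] [0.005, 0.002, -0.733]
```

Emit:
servo_tool(steps=[[[14,-0.1,-4.4,0,0,0,-0.079],[14,-0.6,-8.8,0,0,0,-0.157],[14,-1.4,-13.1,0,0,0,-0.236],[14,-2.6,-17.4,0,0,0,-0.314],[14,-4.1,-21.5,0,0,0,-0.393],[14,-5.9,-25.5,0,0,0,-0.471],[14,-8,-29.4,0,0,0,-0.55],[14,-10.5,-33.1,0,0,0,-0.628],[14,-12.9,-36.2,0,0,0,-0.698],[14,-12.9,-36.2,0,0,0,-0.698]]])

```text
time_s: 33.65
tool_pos: [0.6446, 0.0532, 0.2373]
ee_rot: [0.742, 0.671, 0.003, 0.001]
wrist_force: [0.1, 6.2, 6.3]
opening: 0.216
grasp_force: 59.1
```

Emit:
servo_tool(steps=[[[85,0,0,0,0,0,0],[85,0,0,0,0,0,0],[85,0,0,0,0,0,0],[85,0,0,-40,0,0,0],[85,0,0,-80,0,0,0],[85,0,0,-100,0,0,0],[85,-45,0,-100,0,0,0],[85,-90,45,-100,0,0,0]]])

```text
time_s: 34.45
tool_pos: [0.669, -0.0321, 0.3363]
ee_rot: [0.742, 0.67, 0.001, 0.0]
wrist_force: [0.4, 1.1, 1.3]
opening: 0.993
grasp_force: 0.0
```

```bash
python3 -c "
from hang import *
s=manip.read_state();print(s['joints'].round(3),s['tool_pos'].round(4));goto([.40,-.30,.35],R.from_quat(s['ee_rot']))"
```

```text
[-1.030e-01  5.440e-01  9.920e-01  2.000e-03  1.604e+00 -1.000e-03] [ 0.669  -0.0321  0.3363]
shift [-293.9 -240.3  -14.8] turn [0. 0. 0.] rows 7.6
```

Emit:
servo_tool(steps=[[[85,-39,-32,-2,0,0,0],[85,-78,-64,-4,0,0,0],[85,-117,-96,-6,0,0,0],[85,-156,-128,-8,0,0,0],[85,-195,-160,-10,0,0,0],[85,-234,-192,-12,0,0,0],[85,-273,-224,-14,0,0,0],[85,-294,-240,-15,0,0,0],[85,-294,-240,-15,0,0,0]]])

```text
time_s: 35.35
tool_pos: [0.3998, -0.3015, 0.3495]
ee_rot: [0.744, 0.668, 0.002, 0.001]
wrist_force: [0.1, 1.0, 0.4]
opening: 0.994
grasp_force: 0.0
```

```bash
python3 chk.py; python3 -c "
from hang import *
im=eyes.grab_frame('scene');cv2.imwrite('pics/fin.png',im[:,:,::-1])
a=cv2.imread('pics/top0.png').astype(int);b=cv2.imread('pics/chk.png').astype(int);d=np.abs(a-b).max(2)
print('bowl',d[255:315,95:155].mean(),'mug',d[268:312,475:540].mean(),d[330:380,100:160].mean(),'decoys',d[170:205,150:200].mean(),d[285:315,190:235].mean(),d[198:242,482:518].mean(),'mirror of table brass',trivets(im)[1][:0])
m=cv2.inRange(cv2.cvtColor(im,cv2.COLOR_RGB2HSV),(17,130,60),(32,255,255))
n,lab,st,ce=cv2.connectedComponentsWithStats(m[200:340,250:370]);print([(np.round(ce[i]+[250,200],0).tolist(),int(st[i,4])) for i in range(1,n) if st[i,4]>15])
root=lambda ang,s:np.array([*C,.11])+R.from_euler('z',ang).apply(np.array([.082,s*.042,0]))
for nm,a in(('B face -y',yaw-np.pi/2),('A face +x',yaw)): print(nm,[proj('top',root(a,s)).round(0).tolist() for s in(1,-1)])"
```

```text
[352.4 205. ] 25 out -58.0 left -83.0
[286.4 216.4] 47 out -15.0 left 64.0
[351.5 215.8] 31 out -32.0 left -84.0
[350.7 224.6] 14 out -12.0 left -84.0
[348.2 246.5] 52 out 39.0 left -83.0
bowl 4.5325 mug 20.58006993006993 4.517 decoys 4.5125714285714285 4.388888888888889 4.507575757575758 mirror of table brass []
[([319.0, 218.0], 43), ([327.0, 240.0], 142), ([277.0, 265.0], 246)]
B face -y [[350.0, 213.0], [347.0, 249.0]]
A face +x [[300.0, 191.0], [335.0, 195.0]]
```

```bash
python3 -c "
from hang import *
for z in(.10,.15): print([proj('scene',np.array([*C,z])+R.from_euler('z',yaw).apply([.082,s*.042,0])).round(0).tolist() for s in(1,-1)])
print('knob',proj('scene',[.645,.052,.225]))
for f in('scene0','fin'):
    hs=cv2.cvtColor(cv2.imread(f'pics/{f}.png'),cv2.COLOR_BGR2HSV)[170:220,205:260];m=cv2.inRange(hs,(0,0,90),(180,50,255));v,u=np.nonzero(m);print(f,len(u),u.mean(),v.mean())"
python3 -c "
from h import *
s=manip.read_state();print(s['time_s'],s['wrist_force'].round(1))"
```

```text
[[298.0, 291.0], [276.0, 274.0]]
[[297.0, 276.0], [275.0, 259.0]]
knob [325.90351642 239.62225291]
scene0 800 29.91625 24.6675
fin 799 29.871088861076345 24.7008760951189
35.45 [ 0.2  0.3 -0.4]
```

The round trivet hangs on its A peg (brass at (277,265), as predicted), and both squares hang on B. The knob is at the third click, and the mug and bowl have not moved.

```bash
python3 -c "
from workcell import workorder
print(workorder.sign_off())"
```

```text
the job is handed in; nothing more can be done
None
```

The job is handed in, verdict unseen: the one round trivet present hangs on A, both squares on B, and the stand rests in its third click; the mug and bowl look unmoved, though while hanging the round the arm ran to its joint limits (joint 6 read 2.554 against 2.55) and let go early.

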